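# Hold a clamp jaw against the sprung stop of a jig

## Robot

A 6-joint arm with a two-finger parallel gripper is mounted at the origin on the work surface. World frame = base frame: x ahead of the robot, y to its left, z up, the work surface at z = 0. Lengths are in m, angles in rad, forces in N, time in s.
With the tool pointing down it reaches from about 0.275 to 0.875 m from the base axis. Payload 12.5 kg.
Tool frame: the origin (TCP) lies on the centre line of the jaws, within the pads' length; the fingertips stand r.finger_overhang ahead of it and the grasp point (between the pads) lies 3 mm ahead of it (r.finger_overhang is the distance from the TCP to the fingertips, in m); z points along the fingers, y is the line along which they close (so a half turn about z gives the same grasp; the last joint's range is limited). The gripper opens to 85 mm and grips with 20 to 120 N. Pads are 22 mm wide; open, the fingers measure 114 mm over their backs; the gripper's body (76 mm by 85 mm) begins 54 mm behind the grasp point. The pads swing forward as they close: fully open they stand 13 mm farther back than shut.
Start: joints at [-1.359, 0.351, 1.652, -0, 1.139, -0.085], TCP at [0.161, -0.526, 0.253] pointing down, gripper open.
Joint ranges: [-2.75, 2.75], [-0.79, 2.1], [0.01, 2.65], [-1.57, 4.71], [0.07, 3.14], [-2.87, 2.87]. Speed limits (rad/s): [2.22, 2.22, 2.79, 3.14, 3.14, 3.14].

## Interface

Orientations are given as a unit quaternion [x, y, z, w].
In Python, from cell import r, optics gives the robot as it stands. The module is installed in compiled form; this text tells all that it offers. Calls block until the motion is done:
- r.move_to(position, orientation): joint-space move of the TCP to a pose.
- r.move_linear(position, rot=None, vel=0.15): straight line of the TCP; rot=None keeps the orientation; vel is the mean speed in m/s.
- r.set_joints(angles): joint-space move.
- r.set_gripper(opening, squeeze=None): opening from 0.0 (shut) to 1.0 (fully open); squeeze is the grip in N (None keeps the last); returns when the fingers have stopped.
- r.sleep(seconds).
- r.inverse_kinematics(position, orientation): joint angles nearest the present ones, or None.
- optics.get_image(name): name is "side" or "top"; returns a dict with "pixels" (480x640x3 uint8, red, green, blue), "depth" (480x640 float32, m along the optical axis (not along the pixel's ray), 0 where there is no reading), "fx", "fy", "cx", "cy" (pixels), "camera_from_world" (4x4, takes a point from world to camera coordinates). Camera axes: x right, y down, z forward; pixel columns grow to the right and rows downward; lengths in m; the calibration is good to about 2 mm. A picture is of the moment at which its call begins.
A pose or a line that the arm cannot do raises r.PlanningError and nothing moves.
- r.hand_in(): hands the job in; it is judged then, once.
Readings, each from a call of its own:
- r.current_t(): time.
- r.current_q(): joint angles.
- r.current_qvel(): joint speeds.
- r.current_effort(): joint torques, N m.
- r.current_tool_pos(): TCP position.
- r.current_ee_rot(): TCP orientation.
- r.current_contact_force(): force on the tool from outside, world axes, zero at the start.
- r.current_torque(): the same for the moment, N m.
- r.current_opening(): opening from 0.0 (shut) to 1.0 (fully open).
- r.current_finger_force(): force on a finger pad.
Only numpy, scipy, OpenCV 4.12 (cv2) and the standard library are available. Lean on these libraries where they do the work, as an engineer would, in place of code of your own. Each camera call takes 0.05 s, during which the arm holds its last target. There are 200 camera calls.

## Task

Take the loose aluminium clamp jaw off its wooden rest and fit the key under it down into the long slot of the steel jig, clear of the stop pin, so that its flange lies flat on the jig plate. Then slide it along the slot against the sprung stop pin and keep pressing with a steady push of about 11 N, which takes the pin a bit over half-way in, so that I can put in the two bolts: finish while still holding it there, do not let go. Leave the heater band, the wrench and the carton of nozzles alone.

Things in the scene. Friction and masses are not known exactly. Their poses are not given: they have to be found in the camera images.
- jaw: Loose aluminium clamp jaw, about 0.25 kg, same after a half turn. Origin: centre of its key's underside; z up. Key 24 x 16 mm (x, y), z 0-14 mm; flange 40 x 76 mm with a dark bolt slot in each ear, z 14-24 mm; neck 40 x 30 mm, z 24-64 mm, gripped across its y faces (30 mm). Starts upright on the rest. Seated, its origin is at jig z = 11 mm; it meets the resting pin at jig x = -32 mm.
- rest: Fixed wooden block 90 x 100 x 30 mm (x, y, z) with a roomy 37 x 29 mm hole through its middle, in which the jaw's key hangs free at the start, the jaw's flange lying on its top, the jaw turned with it (within 4 degrees). Origin: centre of its underside.
- jig: Fixed dark steel jig. Origin: centre of its base plate's underside, z up, x along the slot towards the fence. Plate 170 x 120 x 25 mm (x, y, z). Slot through the plate: 60 mm along x, 19 mm across y, centred at x = -35 mm, y = 0. Upright fence at x = 16 to 36 mm, y = +-45 mm, top 70 mm above the bench; ribs and a bush behind it.
- pin: Sprung bright steel stop pin, stands out of the fence towards the jig's -x, slides along jig x. Origin: centre of its flat 20 mm round nose; axes the jig's. At rest the nose is at jig x = -12, y = 0, z = 52 mm. Preloaded spring: gives from 4 N, plus 1 N per mm pushed in (7 mm in = 11 N); travel 12 mm, then solid.
- slot (a point): Centre of the slot's mouth, on the top of the jig's plate (jig frame x = -35, y = 0, z = 25 mm); axes are the jig's.
- band: Bystander: loose steel heater band, an upright ring 96 mm across, 35 mm high, lying on the bench. Origin: centre of its underside.
- wrench: Bystander: loose steel wrench, 170 mm long, lying flat on the bench. Origin: under its middle.
- carton: Bystander: open cardboard parts carton 200 x 90 mm, 110 mm high at the back, full of steel nozzles, about 0.9 kg. Origin: centre of its underside.
Not all that is in view belongs to the job. Leave any orange look-alike of the jig alone.

How it is judged:
By the outcome, as a careful person would: the job done as asked, in the order asked, and still so for the second after the job is handed in, while the arm keeps its last pose, push and grip.
It also fails if it takes over 53 s, if anything falls off the work surface, if the arm or the gripper's body presses on something with over 40 N, if the wrist force passes 120 N, or if a joint passes its speed limit or range.

## Working session

There is one attempt and no reset: what is moved stays moved. The work goes in short steps, each a Python script; the robot and the scene stay as the last script left them, time stands still between calls to the robot, and variables do not carry over. Pictures are saved under pics/ and viewed, at most 10 in all, crops included, and the job is handed in when it is done.

```bash
mkdir -p pics; cat > h.py <<'E'
import numpy as np, cv2
from cell import r, optics
def snap(n):
    im=optics.get_image(n); np.savez(f'{n}.npz',**im); return im
def cloud(im):
    d=im['depth'];v,u=np.mgrid[:480,:640]
    P=np.stack([(u-im['cx'])/im['fx']*d,(v-im['cy'])/im['fy']*d,d],-1)
    T=np.linalg.inv(im['camera_from_world']); W=P@T[:3,:3].T+T[:3,3]; W[d==0]=np.nan; return W
def save(im,f,crop=None,s=1):
    p=im['pixels'][...,::-1]
    if crop: a,b,c,d=crop; p=p[b:d,a:c]
    cv2.imwrite('pics/'+f,cv2.resize(p,None,fx=s,fy=s,interpolation=cv2.INTER_CUBIC))
E
python3 - <<'E'
from h import *
for n in('top','side'):
    im=snap(n); save(im,n+'0.png'); print(n,np.linalg.inv(im['camera_from_world']).round(3).tolist(),im['fx'])
print(r.finger_overhang,r.current_t(),r.current_ee_rot())
E
```

```text
top [[-0.028, -0.999, 0.043, 0.512], [-1.0, 0.028, -0.004, 0.004], [0.003, -0.043, -0.999, 1.215], [0.0, 0.0, 0.0, 1.0]] 452.1979968080545
side [[-0.748, -0.468, 0.47, -0.222], [-0.663, 0.52, -0.538, 0.926], [0.007, -0.714, -0.7, 1.235], [0.0, 0.0, 0.0, 1.0]] 577.3550143549771
0.022 0.1 [ 9.89010402e-01  1.47844888e-01 -3.95631178e-05 -5.57925156e-04]
```

View pics/top0.png

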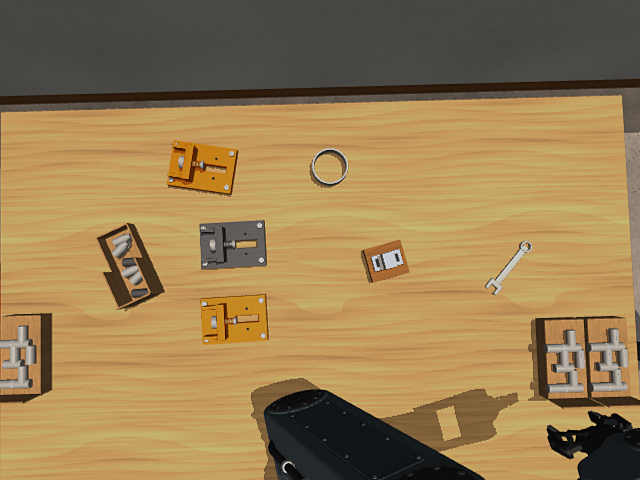

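View pics/side0.png

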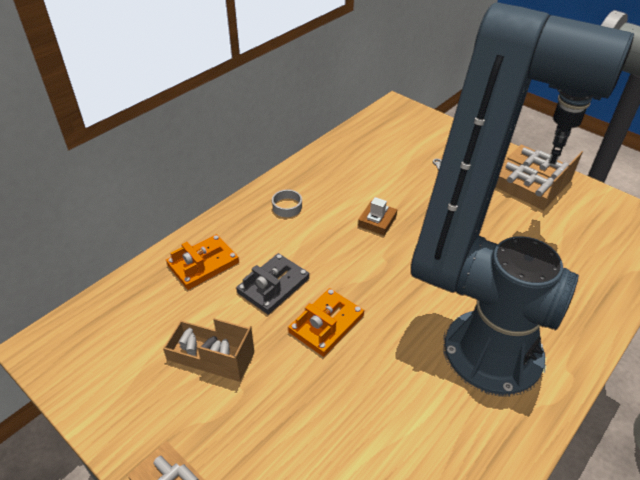

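The candidates for the jig are orange at (203,167), dark steel at (233,245) and orange at (235,319). The dark one fits the description. The jaw is on the rest at (387,261). Next I'll confirm in an enlarged crop and measure.

```bash
python3 - <<'E'
from h import *
im=dict(np.load('top.npz')); W=cloud(im)
a=cv2.resize(im['pixels'][205:285,190:280,::-1],None,fx=6,fy=6,interpolation=cv2.INTER_CUBIC)[:,:400*2]
b=cv2.resize(im['pixels'][230:290,355:420,::-1],None,fx=4,fy=4)
c=np.zeros((480,540+260,3),np.uint8); c[:,:540]=a; c[:240,540:]=b; cv2.imwrite('pics/c1.png',c)
def rect(m,nm):
    p=W[m][:,:2]; print(nm,m.sum(),cv2.minAreaRect((p*1000).astype(np.float32)),np.nanmedian(W[m][:,2]))
v,u=np.mgrid[:480,:640]; z=W[...,2]
J=(u>185)&(u<285)&(v>205)&(v<283); 
rect(J&(z>.018)&(z<.032),'plate'); rect(J&(z>.066)&(z<.074),'fence'); print('pin/other',np.histogram(z[J],np.arange(0,.09,.005))[0])
K=(u>350)&(u<425)&(v>225)&(v<295)
print(np.histogram(z[K],np.arange(0,.11,.005)))
rect(K&(z>.022)&(z<.034),'rest'); rect(K&(z>.036)&(z<.046),'flange'); rect(K&(z>.074)&(z<.086),'neck')
print('bench',np.nanmedian(z[280:300,300:340]))
E
```

```text
plate 2163 ((566.7921752929688, 218.55178833007812), (120.08594512939453, 171.18641662597656), 1.5843347311019897) 0.02412867341928493
fence 257 ((566.0535278320312, 250.72418212890625), (87.62716674804688, 33.746185302734375), 2.05379319190979) 0.06882359629305101
pin/other [1529   42   16   97 1311  743   43   13   15   19   38  101  117  218
   73    1    0]
(array([1501,   38,    9,    5,   26,  475,  359,  150,   88,    9,    5,
          4,    6,    5,    8,  119,   70,    0,    0,    0,    0]), array([0.   , 0.005, 0.01 , 0.015, 0.02 , 0.025, 0.03 , 0.035, 0.04 ,
       0.045, 0.05 , 0.055, 0.06 , 0.065, 0.07 , 0.075, 0.08 , 0.085,
       0.09 , 0.095, 0.1  , 0.105]))
rest 845 ((511.7969665527344, -185.08055114746094), (89.78105163574219, 100.71288299560547), 14.312577247619629) 0.02949989889450344
flange 228 ((522.6340942382812, -183.21441650390625), (57.962642669677734, 76.26387023925781), 13.933063507080078) 0.039535091331729943
neck 192 ((513.7280883789062, -185.1417694091797), (39.938053131103516, 30.514318466186523), 13.696880340576172) 0.07908560246034535
bench -0.0005900404765972755
```

View pics/c1.png

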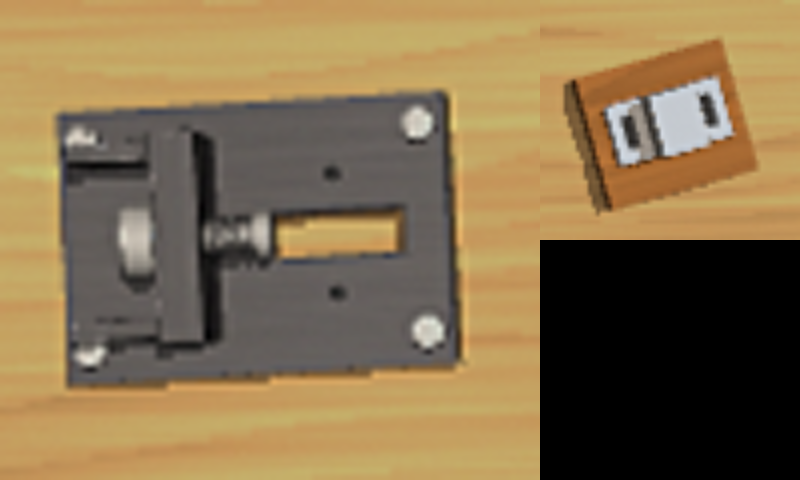

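The crop shows the dark steel jig, with its slot open to the right of the pin and the fence at image left, so jig +x is close to world +y. The jaw lies on the rest with its flange along the rest's length. Both rectangles fit the nominal sizes within about 1 mm, so I'll pick now.

```bash
cat >> h.py <<'E'
def Q(a): a=np.radians(a)/2; return [np.cos(a),np.sin(a),0,0]
E
python3 - <<'E'
from h import *
print(r.inverse_kinematics([.5137,-.1851,.16],Q(13.7)),r.inverse_kinematics([.567,.175,.16],Q(91.6)))
r.move_to([.5137,-.1851,.15],Q(13.7))
r.move_linear([.5137,-.1851,.065],vel=.1)
print(r.current_contact_force())
r.set_gripper(0.0,80); print(r.current_opening(),r.current_finger_force(),r.current_contact_force())
r.move_linear([.5137,-.1851,.16],vel=.12)
print(r.current_opening(),r.current_contact_force(),r.current_t())
r.move_to([.5677,.1756,.16],Q(91.6))
print(r.current_tool_pos(),r.current_contact_force(),r.current_t())
t=snap('top');s=snap('side'); save(t,'t1.png',(180,190,300,290),4);
uv=t['camera_from_world']@[.5677,.1756,.11,1]; 
uv=s['camera_from_world']@[.5677,.1756,.11,1]; x=int(s['fx']*uv[0]/uv[2]+s['cx']); y=int(s['fy']*uv[1]/uv[2]+s['cy']);print(x,y)
save(s,'s1.png',(x-80,y-60,x+80,y+60),5)
E
```

```text
[-4.31108361e-01  4.59017437e-01  1.74738579e+00 -4.44089210e-16
  9.35189431e-01  9.00577859e-01] [ 2.20922765e-01  5.35087295e-01  1.61867359e+00 -4.44089210e-16
  9.87831764e-01  1.92997496e-01]
[ 0.28759791 -0.08200642  0.67534385]
0.3401073099495551 79.40520286560059 [-0.62114539 -0.05038715  5.62400408]
0.3396255803428077 [-0.46972399  0.60450885 -1.24879395] 4.4167
[0.56785351 0.17458463 0.15985944] [-0.31228492  0.06435522 -1.97920861] 5.7833
282 249
```

View pics/s1.png

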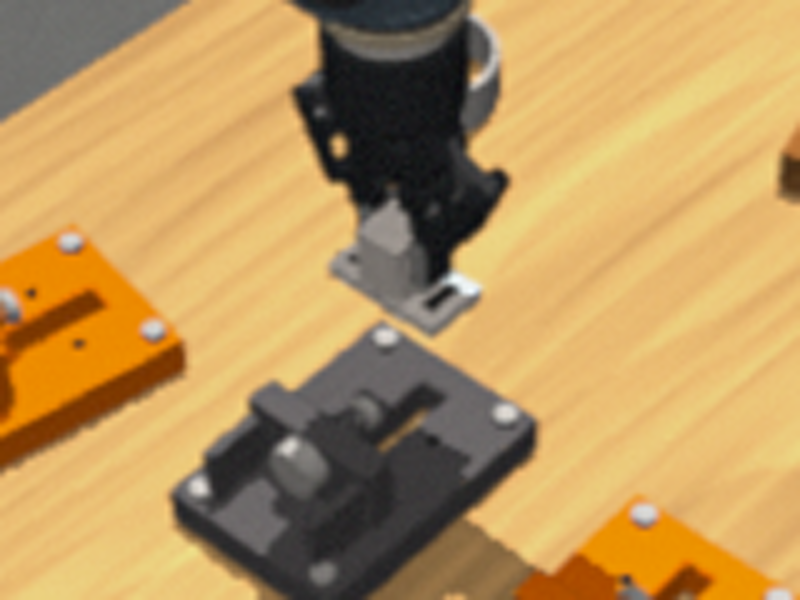

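The jaw is held upright above the jig. I'll measure the held flange against the plate in the side camera, so the calibration bias cancels.

```bash
python3 - <<'E'
from h import *
s=dict(np.load('side.npz')); W=cloud(s); p=W.reshape(-1,3); p=p[~np.isnan(p).any(1)]
c=s['pixels'].reshape(-1,3)[~np.isnan(W.reshape(-1,3)).any(1)].astype(int)
def rect(m,nm):
    q=p[m]; print(nm,m.sum(),cv2.minAreaRect((q[:,:2]*1000).astype(np.float32)),np.median(q[:,2]))
near=(np.hypot(p[:,0]-.568,p[:,1]-.175)<.06)
print(np.histogram(p[near][:,2],np.arange(.1,.19,.005)))
f=near&(p[:,2]>.1305)&(p[:,2]<.139); rect(f,'flange top')
q=p[near&(p[:,2]>.12)&(p[:,2]<.139)]; print('flange ext',np.percentile(q,[0,1,99,100],axis=0).round(4).tolist())
A=np.c_[p[f][:,:2],np.ones(f.sum())]; print('tilt',np.linalg.lstsq(A,p[f][:,2],rcond=None)[0])
n=near&(p[:,2]>.142)&(p[:,2]<.17)&(abs(p[:,0]-.568)<.018); print('neck +y face', n.sum(), np.percentile(p[n],[5,50,95],axis=0).round(4).tolist())
j=(abs(p[:,0]-.567)<.08)&(abs(p[:,1]-.2185)<.1)
rect(j&(p[:,2]>.018)&(p[:,2]<.03),'plate'); rect(j&(p[:,2]>.066)&(p[:,2]<.074),'fence')
t=dict(np.load('top.npz')); V=cloud(t).reshape(-1,3); V=V[~np.isnan(V).any(1)]
g=V[(np.hypot(V[:,0]-.568,V[:,1]-.175)<.06)&(V[:,2]>.12)&(V[:,2]<.14)]; print('top cam flange',len(g),g.min(0) if len(g) else 0,g.max(0) if len(g) else 0)
E
```

```text
(array([ 0,  1,  1,  0,  7, 47, 81, 69, 12, 25, 27, 28, 20, 26, 58, 48, 27]), array([0.1  , 0.105, 0.11 , 0.115, 0.12 , 0.125, 0.13 , 0.135, 0.14 ,
       0.145, 0.15 , 0.155, 0.16 , 0.165, 0.17 , 0.175, 0.18 , 0.185]))
flange top 138 ((564.6837158203125, 178.27871704101562), (81.16329956054688, 42.9035758972168), 1.4734036922454834) 0.134575952940724
flange ext [[0.5236, 0.1562, 0.122], [0.5267, 0.1579, 0.1226], [0.6043, 0.1996, 0.1385], [0.605, 0.2006, 0.139]]
tilt [-0.00381032  0.0009191   0.13649316]
neck +y face 83 [[0.5508, 0.1847, 0.1442], [0.5594, 0.1957, 0.155], [0.5789, 0.1993, 0.1678]]
plate 1348 ((566.8546752929688, 221.1291046142578), (126.93539428710938, 174.25067138671875), 1.0434406995773315) 0.0244256626977829
fence 190 ((564.5979614257812, 259.72467041015625), (91.4218978881836, 49.829612731933594), 5.330167770385742) 0.06920828410516788
top cam flange 0 0 0
```

```bash
python3 - <<'E'
from h import *
s=dict(np.load('side.npz')); C=s['camera_from_world']; x0,y0,k=225,235,6.4
im=cv2.resize(s['pixels'][y0:y0+90,x0:x0+120,::-1],None,fx=k,fy=k,interpolation=cv2.INTER_CUBIC)
def draw(L,o,a,col):
    a=np.radians(a);R=np.array([[np.cos(a),-np.sin(a)],[np.sin(a),np.cos(a)]])
    L=np.array(L,float)/1000; W=np.c_[L[:,:2]@R.T+o[:2],L[:,2]+o[2]]
    P=W@C[:3,:3].T+C[:3,3]; uv=np.c_[s['fx']*P[:,0]/P[:,2]+s['cx'],s['fy']*P[:,1]/P[:,2]+s['cy']]
    cv2.polylines(im,[np.int32(((uv-[x0,y0]+.5)*k))],True,col,1,cv2.LINE_AA)
b=lambda x1,x2,y,z:[[x1,-y,z],[x2,-y,z],[x2,y,z],[x1,y,z]]
jig=[.5668,.21855,0]
draw(b(-85,85,60,25),jig,91.6,(0,255,0)); draw(b(-65,-5,9.5,25),jig,91.6,(0,255,255)); draw(b(16,36,45,70),jig,91.6,(255,255,0))
p=[.56785,.17458,.111]
draw(b(-20,20,38,24),p,91.6,(0,0,255)); draw(b(-20,20,38,14),p,91.6,(255,0,255)); draw(b(-20,20,15,64),p,91.6,(0,0,255))
cv2.imwrite('pics/ov.png',im)
E
```

```text
(no output)
```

View pics/ov.png

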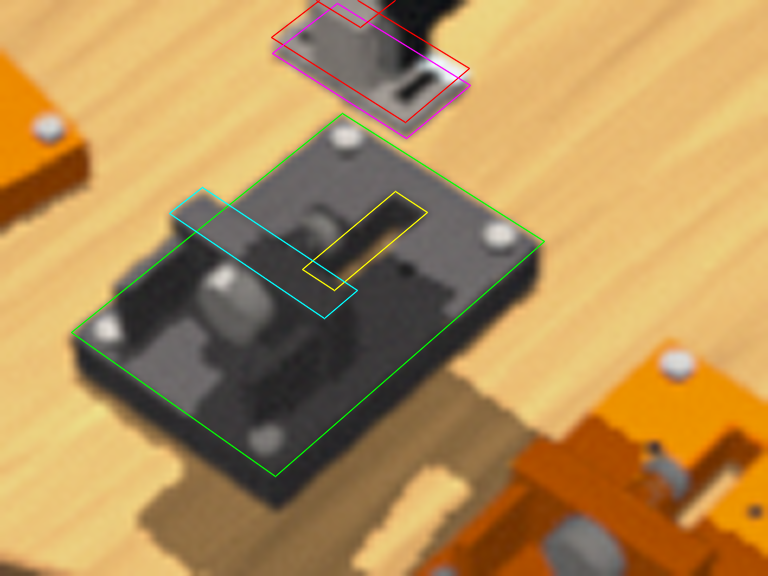

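The overlay agrees with the picture to about half a pixel: plate corners near (343,115) and (543,242), flange corners near (272,50) and (470,86). I'll lower it with force watching and do a small search if it's blocked.

```bash
cat >> h.py <<'E'
def cf(): return np.mean([(r.sleep(.02),r.current_contact_force())[1] for _ in range(3)],0)
E
python3 - <<'E'
from h import *
P=np.array([.5678,.1756,.09]); r.move_linear(P,vel=.1); b=cf(); print('base',b)
P[2]=.077; r.move_linear(P,vel=.05)
offs=[0,1,-1,2,-2,3,-3]; k=0
while P[2]>.056:
    P[2]-=.001; r.move_linear(P,vel=.02); f=cf()-b
    if f[2]>6:
        print('contact',P.round(4),f.round(2),r.current_tool_pos().round(4))
        if P[2]<.0635: break
        k+=1
        if k>=len(offs): break
        P[2]+=.003; r.move_linear(P,vel=.03); P[0]=.5678+offs[k]/1000; r.move_linear(P,vel=.03)
print(P,(cf()-b).round(2),r.current_torque().round(2),r.current_tool_pos(),r.current_t())
np.save('b.npy',b)
E
```

```text
base [-0.05756853  0.16180557 -2.13515188]
contact [0.5678 0.1756 0.06  ] [ 5.03 -0.64  6.75] [0.5682 0.1756 0.0604]
[0.5678 0.1756 0.06  ] [ 4.42 -0.38  7.78] [ 0.03 -0.69  0.03] [0.56818288 0.17565778 0.06039791] 12.3417
```

It went in first time and is seated at TCP z of about 0.060. It rubs one slot wall with about 5 N in x. I'll relieve that, then slide in steps.

```bash
python3 - <<'E'
from h import *
b=np.load('b.npy'); d=np.array([np.cos(np.radians(91.6)),np.sin(np.radians(91.6)),0])
P=np.array([.5678,.1756,.0603])
for i in range(6):
    f=cf()-b
    if f[0]<.7: break
    P[0]+=.0005; r.move_linear(P,vel=.02)
P[0]+=.0005; r.move_linear(P,vel=.02)
print(i,P.round(4),(cf()-b).round(2),r.current_tool_pos().round(4))
for i in range(14):
    P=P+d*.001; r.move_linear(P,vel=.02); f=cf()-b; print(P.round(4),r.current_tool_pos().round(4),f.round(2),r.current_torque().round(2))
    if -f@d>4.5 or abs(f[0])>8: break
print(r.current_t()); np.save('P.npy',P)
E
```

```text
2 [0.5693 0.1756 0.0603] [-3.75 -0.07 12.38] [0.5683 0.1757 0.0604]
[0.5693 0.1766 0.0603] [0.5684 0.1761 0.0604] [-3.59 -4.02 12.71] [-0.55  0.21 -0.07]
[0.5692 0.1776 0.0603] [0.5684 0.177  0.0604] [-2.47 -5.42 12.43] [-0.71  0.19 -0.13]
13.8917
```

```bash
python3 - <<'E'
from h import *
b=np.load('b.npy'); d=np.array([np.cos(np.radians(91.6)),np.sin(np.radians(91.6)),0]); P=np.load('P.npy')
P[0]-=.0008
for i in range(8):
    P[2]+=.0003; r.move_linear(P,vel=.02); f=cf()-b
    print(P.round(4),r.current_tool_pos().round(4),f.round(2))
    if f[2]<5: break
for i in range(14):
    P=P+d*.001; r.move_linear(P,vel=.02); f=cf()-b; print(P.round(4),r.current_tool_pos().round(4),f.round(2),r.current_torque().round(2))
    if -f@d>4.2 or abs(f[0])>8 or f[2]>12: break
print(r.current_t()); np.save('P.npy',P)
E
```

```text
[0.5684 0.1776 0.0606] [0.5682 0.1772 0.0604] [ 2.34 -5.06  5.87]
[0.5684 0.1776 0.0609] [0.5681 0.1776 0.0605] [ 4.05 -2.02 -1.11]
[0.5684 0.1786 0.0609] [0.5681 0.1788 0.0607] [ 2.75 -0.14 -1.37] [-0.03 -0.46 -0.01]
[0.5684 0.1796 0.0609] [0.5682 0.1798 0.0609] [ 0.54  0.57 -0.39] [ 0.07 -0.16 -0.06]
[0.5684 0.1806 0.0609] [0.5681 0.1806 0.0608] [ 0.18 -0.29 -0.33] [ 0.03  0.03 -0.02]
[0.5683 0.1816 0.0609] [0.5683 0.1816 0.0609] [ 0.49 -0.5   0.26] [ 0.04 -0.01 -0.02]
[0.5683 0.1826 0.0609] [0.5683 0.1826 0.0609] [-0.19 -0.53  0.26] [-0.03 -0.01 -0.01]
[0.5683 0.1836 0.0609] [0.5683 0.1836 0.0609] [ 0.29 -0.31  0.07] [0.01 0.03 0.01]
[0.5682 0.1846 0.0609] [0.5682 0.1846 0.0609] [ 0.02 -0.06  0.61] [ 0.01  0.01 -0.03]
[0.5682 0.1856 0.0609] [0.5682 0.1856 0.0609] [-0.15  0.43  0.16] [-0.03  0.02 -0.01]
[0.5682 0.1866 0.0609] [0.5682 0.1863 0.0609] [ 0.34 -4.7   0.68] [-0.63 -0.06 -0.04]
17.1917
```

It slid freely about 0.5 mm above the seat and met the pin at y of about 0.186. I'll back off 1 mm, reseat lightly, then press.

```bash
python3 - <<'E'
from h import *
b=np.load('b.npy'); d=np.array([np.cos(np.radians(91.6)),np.sin(np.radians(91.6)),0]); P=np.load('P.npy')
def seat():
    for i in range(8):
        f=cf()-b
        if 2.5<f[2]<6: break
        P[2]+= -.00015 if f[2]<2.5 else .0001; r.move_linear(P,vel=.02)
    return f
P-=d*.0013; r.move_linear(P,vel=.02); print(seat().round(2),P.round(5))
for i in range(16):
    P=P+d*(.001 if i<8 else .0003); r.move_linear(P,vel=.02); f=seat(); print(P.round(5),r.current_tool_pos().round(4),f.round(2),r.current_torque().round(2))
    if -f@d>10.8 or abs(f[0])>8: break
print(r.current_t()); np.save('P.npy',P)
E
```

```text
[-1.17 -0.68  3.28] [0.56823 0.1853  0.0603 ]
[0.5682 0.1863 0.0603] [0.5683 0.1862 0.0604] [-0.37 -3.31  4.04] [-0.42  0.09  0.04]
[0.56817 0.1873  0.0603 ] [0.5683 0.1869 0.0604] [-0.87 -5.06  4.53] [-0.8   0.07  0.06]
[0.56815 0.1883  0.0603 ] [0.5682 0.1878 0.0604] [-0.35 -7.03  5.02] [-0.95  0.09  0.01]
[0.56812 0.18929 0.0603 ] [0.5682 0.1886 0.0604] [-0.36 -7.35  5.45] [-1.14  0.03  0.03]
[0.56809 0.19029 0.0603 ] [0.5682 0.1895 0.0604] [-0.54 -8.29  5.14] [-1.24  0.03 -0.03]
[0.56806 0.19129 0.0603 ] [0.5681 0.1904 0.0604] [-0.41 -9.54  5.6 ] [-1.41  0.02  0.05]
[0.56803 0.19229 0.0603 ] [0.5681 0.1913 0.0604] [ -1.09 -10.14   5.82] [-1.53  0.06 -0.02]
[0.56801 0.19329 0.0603 ] [0.5681 0.1922 0.0604] [ -0.4  -11.     5.68] [-1.64  0.04  0.03]
21.0917
```

```bash
python3 - <<'E'
from h import *
b=np.load('b.npy'); d=np.array([np.cos(np.radians(91.6)),np.sin(np.radians(91.6)),0]); P=np.load('P.npy')
P=P+d*.0007; r.move_linear(P,vel=.02); r.sleep(.5); print((cf()-b).round(2),r.current_tool_pos().round(4),r.current_torque().round(2),r.current_opening(),r.current_ee_rot().round(4))
s=snap('side'); snap('top'); save(s,'s2.png',(225,220,345,310),6.4)
W=cloud(s);p=W.reshape(-1,3);p=p[~np.isnan(p).any(1)]
T=r.current_tool_pos(); m=(abs(p[:,0]-T[0])<.012)&(p[:,2]>.062)&(p[:,2]<.074)&(abs(p[:,1]-T[1]-.02)<.008); print('neck face y',np.median(p[m],0) if m.any() else 0,T[1]+.02)
f=(abs(p[:,1]-T[1])<.018)&(abs(p[:,0]-T[0])<.034)&(p[:,2]>.03)&(p[:,2]<.04)
A=np.c_[p[f][:,:2]-T[:2],np.ones(f.sum())]; print('flange z',f.sum(),np.median(p[f],0),np.linalg.lstsq(A,p[f][:,2],rcond=None)[0]); print(r.current_t())
np.save('P.npy',P)
E
```

```text
[ -0.88 -11.93   5.73] [0.5681 0.1928 0.0604] [-1.83  0.09  0.  ] 0.3402380630354048 [ 6.971e-01  7.169e-01 -7.000e-04  5.000e-04]
neck face y [0.56700392 0.21415227 0.06902452] 0.21275960809280367
flange z 61 [0.54355674 0.2008071  0.03498212] [-0.01795932  0.01050106  0.03455452]
21.9917
```

View pics/s2.png

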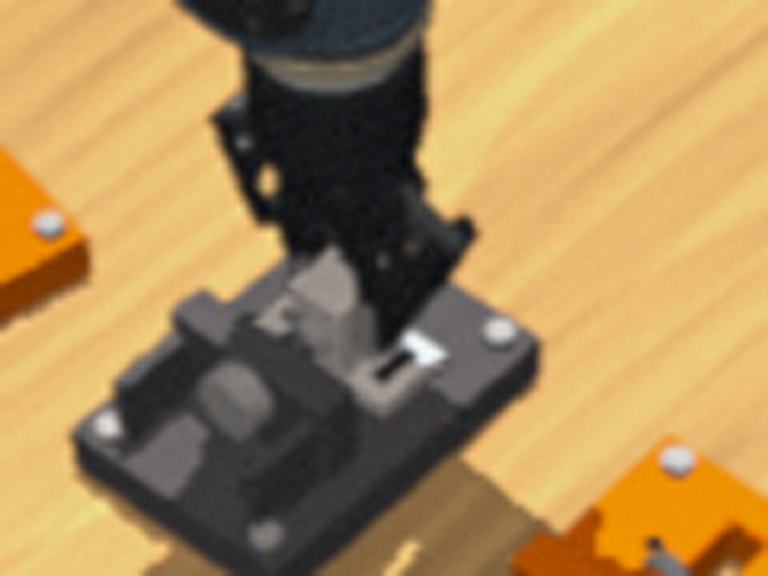

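The picture shows the jaw seated in the slot with its flange, near (405,370), flat on the plate. Its measured top is at z ≈ 35 mm, as expected. The neck is against the pin, which is about 7 mm in with 11 to 12 N read at the wrist, including slight friction. I'm handing in while still holding it.

```bash
python3 -c "
from h import *
print((cf()-np.load('b.npy')).round(2)); print(r.hand_in())"
```

```text
[ -1.03 -11.72   6.35]
the job is handed in; nothing more can be done
None
```

The job is handed in: the jaw is seated flat in the dark steel jig and still held against the stop pin, about 7 mm in, with 11.7 N read at the wrist; that includes roughly 1 N of friction, so about 11 N on the pin.

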